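Close, lock and hold down the cover of a seed germination box

ROBOT

A 7-joint arm with a two-finger parallel gripper is mounted at the origin on the work surface. World frame = base frame: x ahead of the robot, y to its left, z up, the work surface at z = 0. Lengths are in m, angles in degrees, forces in N, time in s.
With the tool pointing down it reaches from about 0.425 to 0.875 m from the base axis. Payload 4.7 kg.
Tool frame: the origin (TCP) lies midway between the tips of the shut fingers; the grasp point (between the pads) lies 19 mm behind it; z points along the fingers, y is the line along which they close (so a half turn about z gives the same grasp; the last joint's range is limited). The gripper opens to 87 mm and grips with 3 to 60 N. Pads are 19 mm wide; open, the fingers measure 117 mm over their backs; the gripper's body (75 mm by 190 mm) begins 51 mm behind the grasp point.
Start: joints at [64.807, 18.392, -4.016, 83.108, 1.295, 78.541, -3.26], TCP at [0.285, -0.584, 0.223] pointing down, gripper open.
Joint ranges: [-163.93, 163.93], [-17.29, 119.83], [-79.2, 71.16], [3.27, 140.29], [-89.18, 269.18], [5.43, 117.66], [-154.24, 154.24]. Speed limits (degrees/s): [147.25, 147.25, 180, 180, 180, 180, 180].

INTERFACE

Orientations are given as [roll, pitch, yaw] about the fixed x, y, z axes, in that order (R = Rz(yaw) Ry(pitch) Rx(roll)).
In Python, from cell import env, viewer, boxes_of, masks_of gives the robot as it stands. The module is installed in compiled form; this text tells all that it offers.
- The arm moves only by the tool apply_moves, never from a script. Its argument "moves" is a list of rows, each a list of 7 numbers: the shift along the tool's x, y, z scaled (see below), then the turn, a rotation vector about the tool's x, y, z scaled (see below), then the opening, from 0 (shut) to 1 (fully open). A call has 1 to 20 rows; each row is the pose to reach, as a shift and turn from the pose commanded when the call began, along the tool's axes at that moment; what a row does not reach only later rows make up. The controller multiplies each number of a shift by 0.2 m and each number of a turn by 1.5 rad. A row lasts 1/10 s, in which the tool goes at most 50 mm and 8.59 degrees, less where a joint would pass 70% of its speed; a pose out of reach is approached as far as the arm can. A call with a number of a shift or a turn outside -1 to 1 is refused whole. A call with a gripper value outside its range is refused whole. The fingers move at their own pace and stop on an object; "grip_force" is the grip in N (left out, the last holds). Time passes only in rows, so rows that repeat a pose let the fingers close. It gives the time, the measured TCP pose, the force, the opening and the grip force at its end, in the units of the state.
- env.get_obs(): the state, without advancing time (a new reading comes with each control period).
- viewer.read_camera(name): name is "side" or "top"; returns the picture (480x640x3 uint8, red, green, blue); there is no depth.
- viewer.get_calibration(name): a dict with "fov_y" (degrees; the focal length in pixels is half the picture's height over the tangent of half this angle, whatever the lens; pixels are square), "cx", "cy" (the principal point, pixels), "position" and "orientation" of the camera in the world. Camera axes: x right, y up, looking along -z (the intrinsics and any distortion apply to the point x, -y, -z); pixel columns grow to the right and rows downward; lengths in m; the calibration is good to about 2 mm. A picture is of the moment at which its call begins. get_calibration takes no time and is no camera call.
- env.sign_off(): hands the job in; it is judged then, once.
Trained networks look in the newest picture that a camera, given by its name, has taken for a name from the list of things; names that differ only in an ending like _2 or _b are one class to them, and where a whole thing is asked for, a point or a joint stands for the part that bears it (a point fixed in the world has none). Each returns a list of dicts, best first, with "conf" (0 to 1); they miss things now and then, are a little off and sometimes report something else, mostly with a low value. They report only what shows in the picture. A call takes as long as a camera call.
- boxes_of(camera, target): "location" ([column, row] in pixels, amid what is visible of it).
- masks_of(camera, target): "pixels" (480x640 bool, what is visible of it) and "location" ([column, row] in pixels, amid what is visible of it).
The state is a dict: "time_s": time; "qpos": joint angles; "joint_velocities": joint speeds; "effort": joint torques, N m; "tool_pos": TCP position; "tool_rot": TCP orientation; "force": force on the tool from outside, world axes, zero at the start; "wrist_torque": the same for the moment, N m; "grip_width": finger opening in m; "grasp_force": force on a finger pad.
Only numpy, scipy, OpenCV 4.12 (cv2) and the standard library are available. Lean on these libraries where they do the work, as an engineer would, in place of code of your own. Each camera call takes 0.05 s, during which the arm holds its last target. There are 200 camera calls.

TASK

On the white germination box, slide the metal cover by its fin under the overhang of the control head until it is fully home; then turn its quarter-turn fastener clockwise until the slot lines up with the two index lines on the cover. Finish while holding: press the cover down flat against its frame, fastener still aligned, and keep it pressed without letting go. Leave everything else on the bench where it is.

Things in the scene. Friction and masses are not known exactly. Their poses are not given: they have to be found in the camera images.
- incubator: white bench-top germination box, 210 mm (its x) by 440 mm (its y), fixed to the bench; its origin is at bench height, straight below the fastener's axis when the cover is home. z is up; +y points to the raised control head, the way the cover closes. Side guide rails do not rise above the cover.
- overhang (a point): middle of the lower front edge of the control head's overhang, at y = +85 mm of the box, 124 mm above the bench. The head reaches from here to y = +215 mm over the box's whole width, its top 150 mm above the bench; the cover's edge slides in below it.
- slide (a joint): opening of the sliding cover, m: 0 = fully home (hard stop, its leading edge 30 mm deep under the overhang), up to 0.090 = fully open. The cover, its fin and the fastener ride in guides together, displaced by this much along the box's -y. Sliding takes about 2 N; it stays where it is left.
- seal (a joint): how far the cover is pressed down onto the frame, m: 0 = standing proud on its springy seal, 0.006 = flat against the frame (hard stop). The cover only moves straight down, wherever it is pressed. It starts to sink at about 3 N and is flat at about 11 N; it springs back up when let go.
- fastener (a joint): angle of the quarter-turn fastener, rad, growing clockwise seen from above: 0 = slot across the box (along its x), 1.571 = slot in line with the two index lines (along the box's y). Stops at 0 and 1.95, so it can be overturned; it stays where it is left (friction 0.06 N m).
- cover: aluminium cover plate, 184 mm (x) by 240 mm (y), 6 mm thick, axes as the box's; its origin is on the underside, straight below the fastener's axis, its top 6 mm above that (112 mm above the bench when not pressed). It reaches from y = -125 to +115 mm. Two dark index lines, 24 mm long, run along y, one each side of the fastener. It carries the fin and the fastener.
- fin_grip (a point): grip point of the upright grey fin on the cover, which is for sliding it: 60 mm long (along x), 12 mm thick (along y), its top 36 mm above the cover's underside, i.e. 30 mm above its top; the point lies on its centre plane, 24 mm above the cover's top, 100 mm to -y of the fastener
- fastener_grip (a point): grip point of the steel quarter-turn fastener, on its axis, 30 mm above the cover's top: an upright wing 38 mm long and 12 mm thick, top 41 mm above the cover's top, on a disc 40 mm across and 5 mm high; a dark slot line runs along the wing's top. The wing and slot lie along the x axis of this point.
- petri: bystander: closed pale dish, 60 mm across and 14 mm high, on top of the control head; origin at its underside
- seed_jar: bystander: small lidded jar, 52 mm across, 75 mm high, beside the far -y end of the box; origin at its underside
- reagent: bystander: bottle, 60 mm across, 105 mm high, behind the box; origin at its underside
- beaker: bystander: pale cup, 60 mm across, 75 mm high, behind the box; origin at its underside
- spatula: bystander: 170 mm spatula lying on the bench beyond the jar; origin at its underside
- tip_box: bystander: open grey tray, 85 x 120 x 50 mm, beside the control head; origin at its underside
- marker: bystander: 150 mm brush lying on the bench; origin at its underside

How it is judged (in metres and radians):
On the way, in this order (a step that is already met when the one before it is completed fails the run):
1. the cover is slid fully home under the overhang (value of joint slide below 0.005 m), for 0.2 s.
2. with the cover home, the fastener's slot is lined up with the index lines (value of joint slide below 0.005 m and value of joint fastener between 1.4508 and 1.6908 rad), for 0.2 s.
At the end, for the whole second after the job is handed in: The cover is home (within 5 mm), the fastener is within 0.12 rad (7 degrees) of the index lines, and the robot is pressing on the cover or its fastener or fin with more than 4 N, keeping it at least 4.5 mm down of its 6 mm, through the last second (all of step 2 and value of joint seal above 0.0045 m and contact force between any of the arm, the fingers and cover above 4 N); the arm keeps its last pose, push and grip.
It fails at once if one of the bystanders is pushed more than 30 mm from its place (distance of any of petri, seed_jar, reagent, beaker, spatula, tip_box, marker from where it was at the start of the episode above 0.03 m).
It also fails if it takes over 42 s, if anything falls off the work surface, if the arm or the gripper's body presses on something with over 40 N, if the wrist force passes 120 N, or if a joint passes its speed limit or range.

## Working session

There is one attempt and no reset: what is moved stays moved. The work goes in short steps, Python scripts to look and compute and a tool call to move; the robot and the scene stay as the last step left them, time stands still between calls to the robot, and variables do not carry over. Pictures are saved under pics/ and viewed, at most 10 in all, crops included, and the job is handed in when it is done.

Besides the shell and the picture viewer there is one more tool, called by a JSON object that holds its "fn" and its "kwargs". apply_moves: Moves the arm, as the interface text tells. Shifts and turns lie within -1 to 1; 1 stands for 0.2 m of shift or 1.5 rad of turn. Its arguments: {"type":"object","properties":{"moves":{"type":"array","items":{"type":"array","items":{"type":"number","minimum":-1,"maximum":1}}},"grip_force":{"type":"number"}},"required":["moves"]}

```bash
mkdir -p pics
cat > h.py <<'E'
import numpy as np,cv2
from scipy.spatial.transform import Rotation as R
from cell import env,viewer,boxes_of,masks_of
def cal(n):
    c=viewer.get_calibration(n);f=240/np.tan(np.radians(c['fov_y'])/2);return c,f
def rot(o):
    o=np.array(o,float)
    if o.shape==(3,3): return o
    return R.from_euler('xyz',o,degrees=True).as_matrix() if o.size==3 else R.from_quat(o).as_matrix()
def ray(n,px):
    c,f=cal(n);d=np.array([(px[0]-c['cx'])/f,-(px[1]-c['cy'])/f,-1]);return np.array(c['position']),rot(c['orientation'])@d
def at_z(n,px,z):
    p,d=ray(n,px);return p+d*(z-p[2])/d[2]
def proj(n,P):
    c,f=cal(n);q=(np.atleast_2d(P)-c['position'])@rot(c['orientation']);return np.c_[c['cx']-f*q[:,0]/q[:,2],c['cy']+f*q[:,1]/q[:,2]]
def tri(a,b):
    (p,d),(q,e)=ray(*a),ray(*b);s=np.linalg.lstsq(np.c_[d,-e],q-p,rcond=None)[0]
    return (p+s[0]*d+q+s[1]*e)/2,np.linalg.norm(p+s[0]*d-q-s[1]*e)
E
python3 - <<'E'
from h import *
np.set_printoptions(precision=3,suppress=True)
for n in('top','side'):
    print(viewer.get_calibration(n));im=viewer.read_camera(n);cv2.imwrite(f'pics/{n}0.png',im[:,:,::-1])
    for t in('incubator','cover','fin_grip','fastener_grip','petri','seed_jar','reagent','beaker','tip_box','spatula','marker'):
        print(n,t,[(np.round(b['location']),round(b['conf'],2)) for b in boxes_of(n,t)[:2]])
print(env.get_obs())
E
```

```text
{'fov_y': 45.92742795008696, 'cx': 319.82086261386706, 'cy': 242.8049604775298, 'position': array([0.237, 0.018, 1.45 ]), 'orientation': array([ 11.018,  -0.807, -90.181])}
top incubator [(array([273., 246.]), 0.93)]
top cover [(array([301., 249.]), 0.72)]
top fin_grip [(array([304., 246.]), 0.71), (array([304., 246.]), 0.21)]
top fastener_grip [(array([303., 245.]), 0.78)]
top petri [(array([209., 208.]), 0.93), (array([302., 249.]), 0.49)]
top seed_jar [(array([378., 259.]), 0.81)]
top reagent [(array([262., 183.]), 0.81), (array([304., 194.]), 0.41)]
top beaker [(array([303., 191.]), 0.72)]
top tip_box [(array([151., 223.]), 0.89)]
top spatula []
top marker [(array([475., 349.]), 0.97)]
{'fov_y': 49.287597279311385, 'cx': 324.6236596999753, 'cy': 237.1405749163845, 'position': array([0.256, 0.861, 1.083]), 'orientation': array([  42.389,   -0.281, -162.609])}
side incubator [(array([313., 289.]), 0.58)]
side cover [(array([331., 253.]), 0.95)]
side fin_grip [(array([328., 251.]), 0.57)]
side fastener_grip [(array([326., 248.]), 0.71), (array([325., 248.]), 0.54)]
side petri [(arra
[... 191 characters left out ...]
08., 290.]), 0.22)]
side tip_box [(array([246., 394.]), 0.93), (array([327., 253.]), 0.45)]
side spatula [(array([378., 208.]), 0.68)]
side marker [(array([445., 186.]), 0.86), (array([328., 250.]), 0.38)]
{'time_s': 1.2, 'qpos': array([64.808, 18.391, -4.018, 83.107,  1.295, 78.539, -3.261]), 'joint_velocities': array([-0.033,  0.019,  0.017, -0.022,  0.07 ,  0.04 ,  0.067]), 'effort': array([ -0.001, -49.11 ,  -0.403, -31.277,  -0.064,   0.034,  -0.   ]), 'tool_pos': array([ 0.285, -0.584,  0.223]), 'tool_rot': array([179.992,   0.002,  26.002]), 'force': array([-0.618, -0.431, -0.452]), 'wrist_torque': array([-0.001, -0.024,  0.031]), 'grasp_force': 0.0, 'grip_width': 0.08711302132789378}
```

Run:
```python
import cv2
a=cv2.imread('pics/top0.png')[160:340,130:400];cv2.imwrite('pics/t1.png',cv2.resize(a,(800,533),interpolation=cv2.INTER_CUBIC))
a=cv2.imread('pics/side0.png')[180:420,180:460];cv2.imwrite('pics/s1.png',cv2.resize(a,(700,600),interpolation=cv2.INTER_CUBIC))
```

```text
(no output)
```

View pics/t1.png

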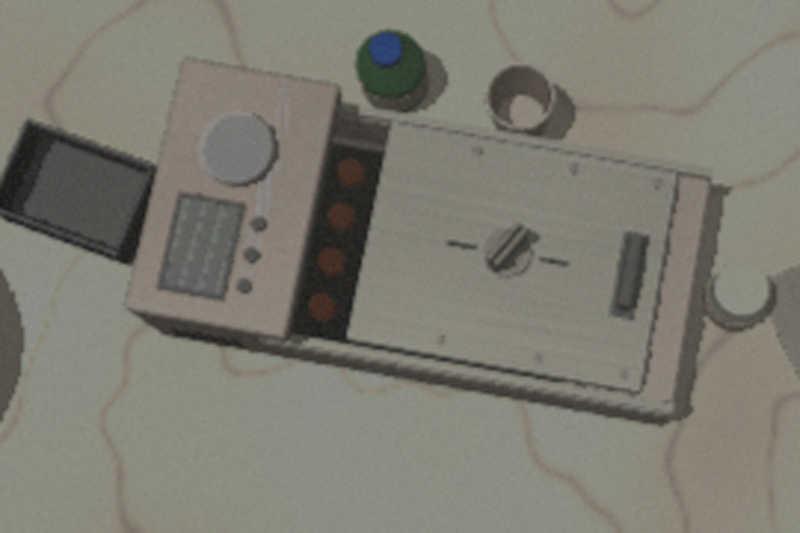

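View pics/s1.png

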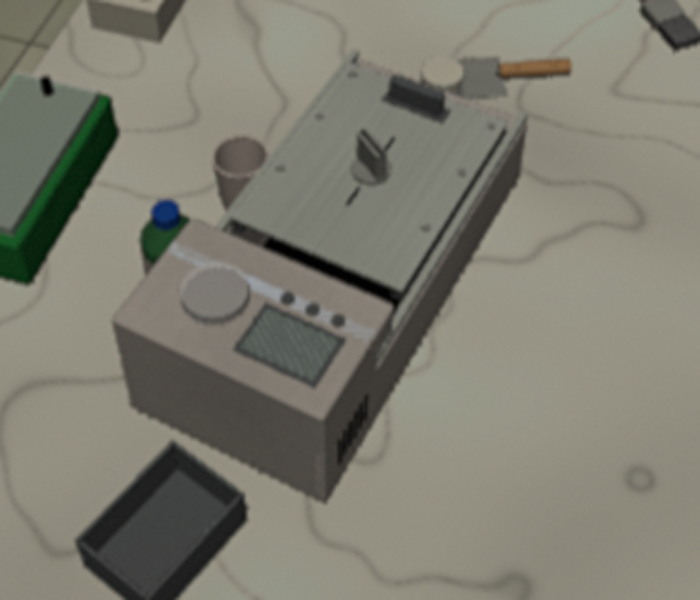

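The head is at world +y (left in the top view). The cover is open, with the fin at crop (633,268) and the wing at crop (514,245), turned about 30° clockwise from the box's x. I'll fit the box pose from the corners I read off.

```bash
cat > fit.py <<'E'
from h import *
from scipy.optimize import least_squares
np.set_printoptions(precision=4,suppress=True)
T=lambda a:np.array(a)/ (800/270)+[130,160]
S=lambda a:np.array(a)/2.5+[180,180]
# cam, px, box point, rides with slide
D=[('top',T(p),q,m) for p,q,m in [((390,122),(92,115,112),1),((348,338),(-92,115,112),1),((640,390),(-92,-125,112),1),((678,170),(92,-125,112),1),
((185,58),(105,215,150),0),((128,305),(-105,215,150),0),((290,335),(-105,85,150),0),((340,85),(105,85,150),0),((633,268),(0,-100,142),1),((514,245),(0,0,153),1)]]
D+=[('side',S(p),q,m) for p,q,m in [((352,68),(92,-125,112),1),((510,122),(-92,-125,112),1),((398,290),(-92,115,112),1),((115,320),(105,215,150),0),((325,415),(-105,215,150),0),((393,303),(-105,85,150),0),((188,222),(105,85,150),0),((417,90),(0,-100,142),1),((370,147),(0,0,153),1)]]
def world(v,q,m):
    q=np.array(q)/1e3-[0,m*v[3],0];c,s=np.cos(v[2]),np.sin(v[2]);return np.array([v[0]+c*q[0]-s*q[1],v[1]+s*q[0]+c*q[1],q[2]])
def f(v): return np.concatenate([proj(n,world(v,q,m))[0]-p for n,p,q,m in D])
r=least_squares(f,[.3,.05,0,.05],loss='soft_l1');v=r.x
print('x,y,yaw,slide',v[:2],np.degrees(v[2]),v[3]);print(f(v).reshape(-1,2).round(1).tolist())
for nm,q in(('fin',(0,-100,136)),('fast',(0,0,142))): print(nm,world(v,q,1),'home',world(v,q,0))
a,b=at_z('top',T((500,262)),.153),at_z('top',T((528,230)),.153);print('wing yaw',np.degrees(np.arctan2(*(b-a)[1::-1])))
E
python3 fit.py
```

```text
x,y,yaw,slide [0.5062 0.112 ] -10.51826649263286 0.06958313933929
[[-0.0, -1.5], [-1.3, -0.8], [-0.4, -0.1], [-0.3, -0.2], [-1.0, -1.9], [-2.0, 0.4], [-1.5, 0.4], [0.2, -1.4], [-1.1, -0.7], [-2.9, -1.4], [0.0, -2.9], [0.3, -0.8], [3.0, -0.6], [-0.5, -1.6], [1.0, 0.8], [2.7, -0.8], [3.2, -3.7], [1.3, -2.2], [1.9, -2.4]]
fin [ 0.4752 -0.0547  0.136 ] home [0.4879 0.0137 0.136 ]
fast [0.4935 0.0436 0.142 ] home [0.5062 0.112  0.142 ]
wing yaw -40.58462400916874
```

{"fn": "apply_moves", "kwargs": {"moves": [[0.98,-0.98,0,0,0,-0.84,0.6],[0.98,-0.98,0,0,0,-0.84,0.6],[0.98,-0.98,0,0,0,-0.84,0.6],[0.98,-0.98,0,0,0,-0.84,0.6],[0.98,-0.98,0,0,0,-0.84,0.6],[0.98,-0.98,0,0,0,-0.84,0.6],[0.98,-0.98,0,0,0,-0.84,0.6],[0.98,-0.98,0,0,0,-0.84,0.6],[0.98,-0.98,0,0,0,-0.84,0.6],[0.98,-0.98,0,0,0,-0.84,0.6]]}}

```text
time_s: 2.2
tool_pos: [0.3752, -0.3221, 0.2228]
tool_rot: [180.0, 0.0, 98.2]
force: [0.3, -1.1, 0.7]
grip_width: 0.052
grasp_force: 0.0
```

```bash
cat >> h.py <<'E'
def go(x,y,z,yaw):
    o=env.get_obs();r=rot(o['tool_rot']);t=rot([180,0,yaw])
    print('t',round(o['time_s'],2),'shift',(r.T@(np.array([x,y,z])-o['tool_pos'])/.2).round(3),'turn',(R.from_matrix(r.T@t).as_rotvec()/1.5).round(3),'at',np.round(o['tool_pos'],4),np.round(o['tool_rot'],2),'F',np.round(o['force'],1),'w',o['grip_width'],o['grasp_force'],'q',np.round(o['qpos'],0))
E
python3 -c "
from h import *
go(.4752,-.0547,.223,169.5)"
```

```text
t 2.2 shift [ 1.252  0.686 -0.002] turn [-0.    0.   -0.83] at [ 0.3752 -0.3221  0.2228] [1.7999e+02 3.0000e-02 9.8210e+01] F [ 0.3 -1.1  0.7] w 0.052004361679607244 0.0 q [ 55.   0. -18. 104.   0.  76.  46.]
```

{"fn": "apply_moves", "kwargs": {"moves": [[0.95,0.52,0,0,0,-0.83,0.6],[0.95,0.52,0,0,0,-0.83,0.6],[0.95,0.52,0,0,0,-0.83,0.6],[0.95,0.52,0,0,0,-0.83,0.6],[0.95,0.52,0,0,0,-0.83,0.6],[0.95,0.52,0,0,0,-0.83,0.6],[0.95,0.52,0,0,0,-0.83,0.6],[0.95,0.52,0,0,0,-0.83,0.6],[0.95,0.52,0,0,0,-0.83,0.6],[0.95,0.52,0,0,0,-0.83,0.6]]}}

```text
time_s: 3.2
tool_pos: [0.4511, -0.1193, 0.2226]
tool_rot: [-180.0, 0.0, 169.4]
force: [-0.3, 0.4, 0.5]
grip_width: 0.0527
grasp_force: 0.0
```

```bash
python3 -c "
from h import *
go(.4752,-.0547,.17,169.5)"
```

```text
t 3.2 shift [-0.059  0.34   0.263] turn [-0.     0.    -0.001] at [ 0.4511 -0.1193  0.2226] [-1.7999e+02  1.0000e-02  1.6944e+02] F [-0.3  0.4  0.5] w 0.05266655887465585 0.0 q [ 42.  -3. -29. 107.  -2.  76.  93.]
```

{"fn": "apply_moves", "kwargs": {"moves": [[-0.06,0.34,0.26,0,0,0,0.6],[-0.06,0.34,0.26,0,0,0,0.6],[-0.06,0.34,0.26,0,0,0,0.6],[-0.06,0.34,0.26,0,0,0,0.6]]}}

```text
time_s: 3.6
tool_pos: [0.475, -0.0544, 0.1703]
tool_rot: [-180.0, -0.1, 169.5]
force: [-0.8, 0.2, 0.8]
grip_width: 0.0523
grasp_force: 0.0
```

Run:
```python
from h import *
o=env.get_obs();print(o['tool_pos'],proj('side',o['tool_pos']))
a=viewer.read_camera('side')[180:300,260:420,::-1];cv2.imwrite('pics/s2.png',cv2.resize(a,(800,600),interpolation=cv2.INTER_CUBIC))
```

```text
[ 0.47495543 -0.0543915   0.17026642] [[348.58116482 205.86687961]]
```

View pics/s2.png

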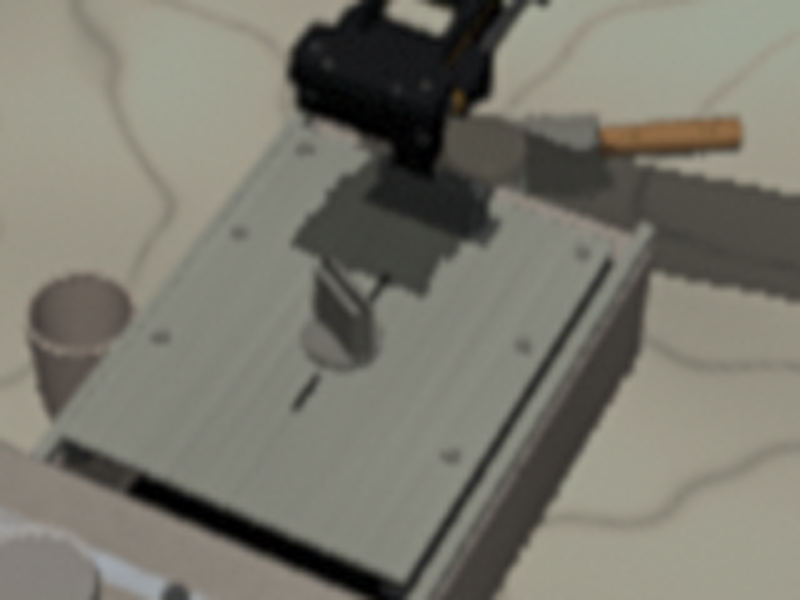

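The front finger is at crop (420,170), on the fastener side of the fin, and the fin at crop (435,190) is between the fingers. Next I go down and grip.

{"fn": "apply_moves", "kwargs": {"moves": [[0,0,0.25,0,0,0,0.6],[0,0,0.25,0,0,0,0.6],[0,0,0.25,0,0,0,0.6],[0,0,0.25,0,0,0,0],[0,0,0.25,0,0,0,0],[0,0,0.25,0,0,0,0],[0,0,0.25,0,0,0,0],[0,0,0.25,0,0,0,0],[0,0,0.25,0,0,0,0]], "grip_force": 20}}

```text
time_s: 4.55
tool_pos: [0.4754, -0.0541, 0.1207]
tool_rot: [180.0, 0.0, 169.5]
force: [0.0, 3.4, 1.3]
grip_width: 0.0122
grasp_force: 1.2
```

{"fn": "apply_moves", "kwargs": {"moves": [[0,0,0,0,0,0,0],[0,0,0,0,0,0,0],[0,0.06,0,0,0,0,0],[0,0.12,0,0,0,0,0],[0,0.18,0,0,0,0,0],[0,0.24,0,0,0,0,0],[0,0.28,0,0,0,0,0],[0,0.3,0,0,0,0,0],[0,0.31,0,0,0,0,0],[0,0.32,0,0,0,0,0],[0,0.32,0,0,0,0,0]]}}

```text
time_s: 5.65
tool_pos: [0.4869, 0.0088, 0.1206]
tool_rot: [180.0, 0.0, 169.5]
force: [-0.8, -0.6, 3.5]
grip_width: 0.0117
grasp_force: 20.0
```

{"fn": "apply_moves", "kwargs": {"moves": [[0,0.01,0,0,0,0,0],[0,0.02,0,0,0,0,0],[0,0.03,0,0,0,0,0],[0,0.04,0,0,0,0,0],[0,0.05,0,0,0,0,0],[0,0.06,0,0,0,0,0],[0,0.06,0,0,0,0,0]]}}

```text
time_s: 6.35
tool_pos: [0.4885, 0.0172, 0.1203]
tool_rot: [-179.8, -0.0, 169.4]
force: [-1.6, -8.4, 4.8]
grip_width: 0.0116
grasp_force: 20.0
```

{"fn": "apply_moves", "kwargs": {"moves": [[0,0.01,0,0,0,0,0],[0,0.02,0,0,0,0,0],[0,0.02,0,0,0,0,0],[0,0.02,0,0,0,0,0]]}}

```text
time_s: 6.75
tool_pos: [0.4885, 0.0172, 0.1199]
tool_rot: [-179.5, -0.1, 169.3]
force: [-3.4, -15.7, 4.3]
grip_width: 0.0117
grasp_force: 20.1
```

Run:
```python
from h import *
o=env.get_obs();print(o['tool_pos'],o['force'])
a=viewer.read_camera('top')[190:280,210:360,::-1];cv2.imwrite('pics/t2.png',cv2.resize(a,(800,480),interpolation=cv2.INTER_CUBIC))
```

```text
[0.48846802 0.01721864 0.11994233] [ -3.41915576 -15.7247438    4.3401261 ]
```

View pics/t2.png

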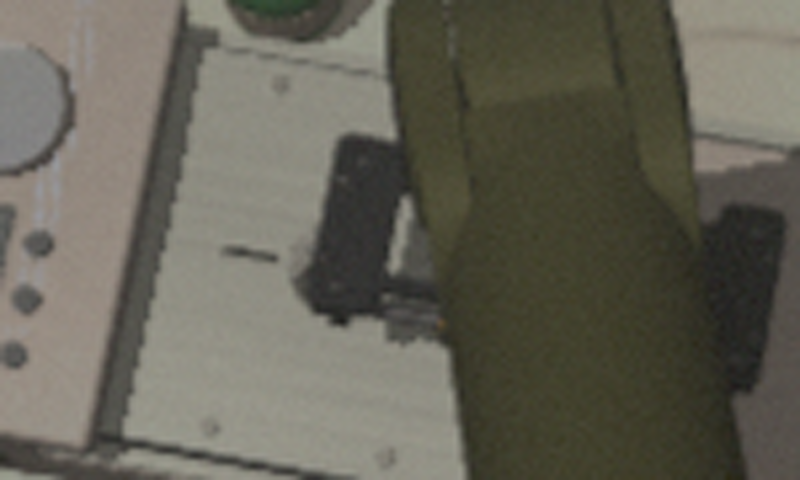

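Held at the stop: 15 N with no further motion, after 72 mm of travel. In the picture, the strip at crop column 105–200 is head shadow on the cover, and the screw at (282,85) fits a leading edge about 26–30 mm under the overhang. Next I release and move to the fastener.

{"fn": "apply_moves", "kwargs": {"moves": [[0,-0.02,0,0,0,0,0.4],[0,-0.03,0,0,0,0,0.4],[0,-0.03,0,0,0,0,0.4],[0,-0.03,0,0,0,0,0.4],[0,-0.03,-0.15,0,0,0,0.4],[0,-0.03,-0.3,0,0,0,0.4],[0,-0.03,-0.4,0,0,0,0.6],[0,-0.03,-0.4,0,0,0,0.6]]}}

```text
time_s: 7.6
tool_pos: [0.4907, 0.0193, 0.2035]
tool_rot: [180.0, 0.3, 169.6]
force: [0.7, 0.1, -0.5]
grip_width: 0.0439
grasp_force: 0.0
```

Run:
```python
from h import *
for n,l in(('side',[(322,262),(368,312)]),):
    a,b=[at_z(n,np.array(p)/5+[260,180],.153) for p in l];print('wing yaw',np.degrees(np.arctan2(*(a-b)[1::-1])),a,b)
go(.5067,.1155,.2,139.4)
```

```text
wing yaw -38.540549268341444 [0.51018265 0.03496746 0.153     ] [0.47953439 0.05938162 0.153     ]
t 7.6 shift [0.008 0.488 0.018] turn [0.002 0.004 0.351] at [0.4907 0.0193 0.2035] [179.95   0.32 169.59] F [ 0.7  0.1 -0.5] w 0.04387283902341708 0.0 q [ 33.   1. -38. 106.   1.  73.  74.]
```

{"fn": "apply_moves", "kwargs": {"moves": [[0,0.2,0,0,0,0.2,0.6],[0.01,0.49,0.02,0,0,0.345,0.6],[0.01,0.49,0.02,0,0,0.345,0.6],[0.01,0.49,0.02,0,0,0.345,0.6],[0.01,0.49,0.02,0,0,0.345,0.6],[0.01,0.49,0.02,0,0,0.345,0.6]]}}

```text
time_s: 8.2
tool_pos: [0.504, 0.1147, 0.1957]
tool_rot: [-179.9, -0.1, 140.0]
force: [-0.2, -0.4, 0.3]
grip_width: 0.052
grasp_force: 0.0
```

Run:
```python
from h import *
go(.5067,.1155,.12,140)
print((proj('side',[[.5067,.1155,.153],[.4885,.0172,.142],env.get_obs()['tool_pos']])-[240,170])*4)
a=viewer.read_camera('side')[170:320,240:440,::-1];cv2.imwrite('pics/s3.png',cv2.resize(a,(800,600),interpolation=cv2.INTER_CUBIC))
```

```text
t 8.2 shift [-0.008  0.012  0.378] turn [-0.001 -0.001  0.   ] at [0.504  0.1147 0.1957] [-1.7994e+02 -5.0000e-02  1.4003e+02] F [-0.2 -0.4  0.3] w 0.051977654670217616 0.0 q [ 25.   6. -42. 103.   4.  73.  31.]
[[301.88315088 347.59604942]
 [379.87562465 249.44351594]
 [306.2034206  299.01174136]]
```

View pics/s3.png

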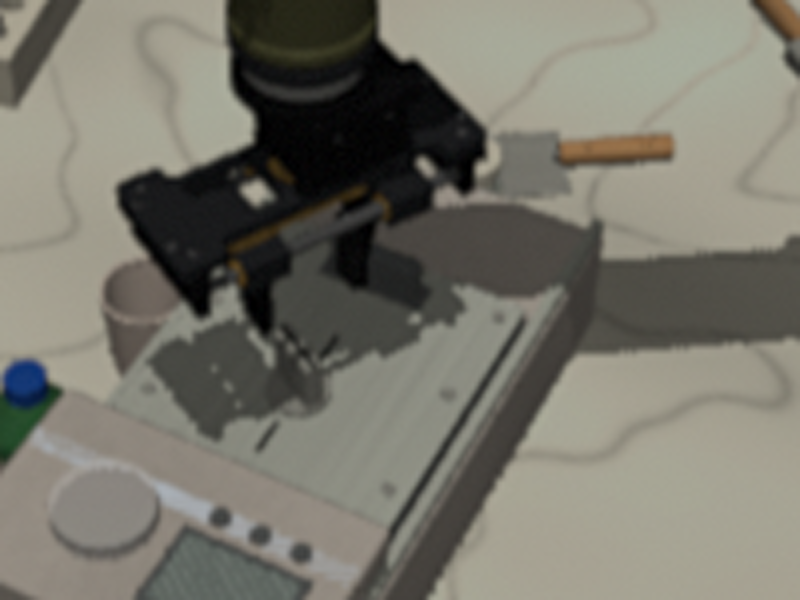

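The wing is at crop (301,352), which matches the projected fastener (302,348), and the fingertips straddle it. I'll descend and grip.

{"fn": "apply_moves", "kwargs": {"moves": [[-0.01,0.01,0.2,0,0,0,0.6],[-0.01,0.01,0.37,0,0,0,0.6],[-0.01,0.01,0.37,0,0,0,0.4],[-0.01,0.01,0.37,0,0,0,0],[-0.01,0.01,0.37,0,0,0,0],[-0.01,0.01,0.37,0,0,0,0],[-0.01,0.01,0.37,0,0,0,0],[-0.01,0.01,0.37,0,0,0,0],[-0.01,0.01,0.37,0,0,0,0],[-0.01,0.01,0.37,0,0,0,0]], "grip_force": 25}}

```text
time_s: 9.25
tool_pos: [0.508, 0.1152, 0.1233]
tool_rot: [179.9, 0.1, 139.9]
force: [0.5, -0.5, 3.8]
grip_width: 0.0115
grasp_force: 25.0
```

Run:
```python
from h import *
go(.5067,.1155,.12,79.5);print(env.get_obs()['wrist_torque'])
```

```text
t 9.25 shift [ 0.006 -0.003  0.016] turn [0.001 0.    0.702] at [0.508  0.1152 0.1233] [1.7994e+02 7.0000e-02 1.3987e+02] F [ 0.5 -0.5  3.8] w 0.011543765920955577 25.000449623912573 q [ 23.  10. -42. 107.   8.  65.  28.]
[ 0.00173807 -0.24597058 -0.04720525]
```

{"fn": "apply_moves", "kwargs": {"moves": [[0,0,0,0,0,0.08,0],[0,0,0,0,0,0.16,0],[0,0,0,0,0,0.24,0],[0,0,0,0,0,0.32,0],[0,0,0,0,0,0.4,0],[0,0,0,0,0,0.48,0],[0,0,0,0,0,0.55,0],[0,0,0,0,0,0.61,0],[0,0,0,0,0,0.66,0],[0,0,0,0,0,0.69,0],[0,0,0,0,0,0.7,0],[0,0,0,0,0,0.7,0],[0,0,0,0,0,0.7,0]]}}

```text
time_s: 10.55
tool_pos: [0.5086, 0.1155, 0.1232]
tool_rot: [179.8, -0.1, 79.8]
force: [4.2, 0.9, 3.5]
grip_width: 0.0116
grasp_force: 25.0
```

Run:
```python
from h import *
go(.5067,.1155,.11,79.5);print(env.get_obs()['wrist_torque'])
```

```text
t 10.55 shift [-0.002 -0.009  0.066] turn [ 0.002 -0.001  0.003] at [0.5086 0.1155 0.1232] [ 1.7984e+02 -6.0000e-02  7.9760e+01] F [4.2 0.9 3.5] w 0.011552536102868853 25.00048769172281 q [ 18.  10. -36. 107.   6.  65. -31.]
[ 0.20883212 -1.04911098 -0.0198145 ]
```

{"fn": "apply_moves", "kwargs": {"moves": [[0,0,0,0,0,0,0],[0,0,0,0,0,0,0],[0,0,0.01,0,0,0,0],[0,0,0.02,0,0,0,0],[0,0,0.03,0,0,0,0],[0,0,0.04,0,0,0,0],[0,0,0.05,0,0,0,0],[0,0,0.06,0,0,0,0],[0,0,0.07,0,0,0,0],[0,0,0.07,0,0,0,0],[0,0,0.07,0,0,0,0]], "grip_force": 50}}

```text
time_s: 11.65
tool_pos: [0.509, 0.1158, 0.1166]
tool_rot: [179.7, 0.1, 79.7]
force: [-13.1, -3.8, 51.8]
grip_width: 0.0119
grasp_force: 50.0
```

{"fn": "apply_moves", "kwargs": {"moves": [[0,0,-0.01,0,0,0,0],[0,0,-0.02,0,0,0,0],[0,0,-0.02,0,0,0,0],[0,0,-0.02,0,0,0,0]]}}

```text
time_s: 12.05
tool_pos: [0.5088, 0.1157, 0.1169]
tool_rot: [179.8, 0.0, 79.7]
force: [-4.2, -1.0, 28.0]
grip_width: 0.0113
grasp_force: 50.0
```

Run:
```python
from h import *
go(.5067,.1155,.11,79.5)
print((proj('side',[[.509-.0034,.1158-.0187,.147],[.509+.0034,.1158+.0187,.147]])-[260,190])*5)
a=viewer.read_camera('side')[190:310,260:420,::-1];cv2.imwrite('pics/s4.png',cv2.resize(a,(800,600),interpolation=cv2.INTER_CUBIC))
```

```text
t 12.05 shift [-0.003 -0.01   0.035] turn [0.002 0.    0.003] at [0.5088 0.1157 0.1169] [1.7979e+02 1.0000e-02 7.9730e+01] F [-4.2 -1.  28. ] w 0.011310706300938589 50.00841616652906 q [ 18.  10. -36. 108.   7.  64. -31.]
[[291.78289439 314.83588366]
 [253.0055255  369.93027506]]
```

View pics/s4.png

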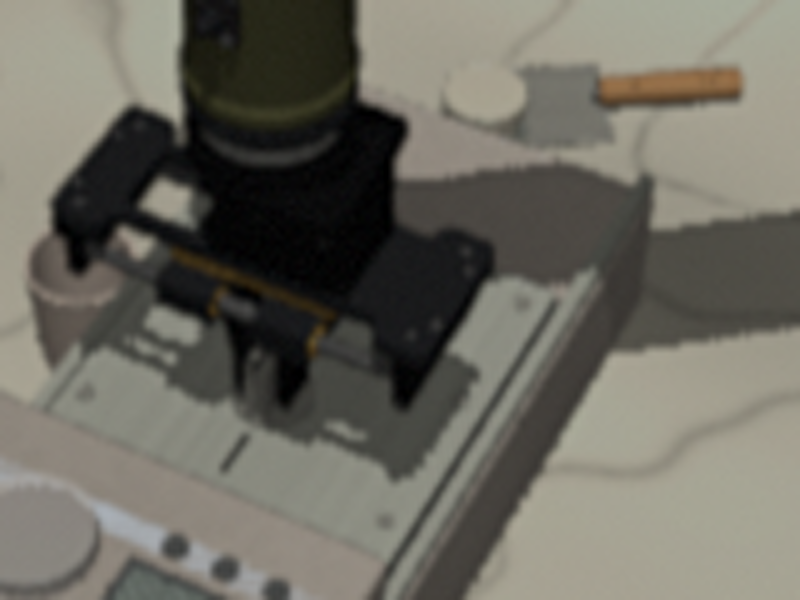

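The wing lines up with the index line at crop (235,452), the cover is under the head, and it is pressed flat at 28 N after sinking about 6.3 mm. I'm handing it in.

```bash
python3 -c "
from cell import env
print(env.sign_off())"
```

```text
the job is handed in; nothing more can be done
None
```

I handed the job in with the cover slid home against its stop, the fastener turned into line with the index lines, and the gripper still holding the cover flat at about 28 N. The sign-off returned no verdict.

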